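# Seat a capped syringe in its cradle and hold the plunger drawn for a leak check

## Task

Leak-check the capped syringe: lower it, without dropping it, level into the bench cradle, with its finger flange in the slot and the barrel bedded on both white blocks, and let go. Then take the plunger by its rod and draw it straight back until the front of the black piston lines up with the red ring, without pulling far past the ring or wrenching the barrel out of the cradle. Suction pulls the plunger back, so finish while still holding it at the ring; leave the timer, beaker and bottle where they are.

Things in the scene. Friction and masses are not known exactly. Their poses are not given: they have to be found in the camera images.
- syringe: Clear syringe lying flat and loose on the worktop, 0.12 to 0.16 kg with plunger, nozzle shut by a blue cap. Origin on the barrel's axis half-way along it, 14 mm above the worktop at the start; y axis along the barrel to the nozzle, z up. Barrel 28 mm across, y -65 to +65 mm; cap ends at y +86 mm. It balances near y -15 mm.
- flange (a point): Middle of the syringe's finger flange, on the barrel's axis at y -63 mm of the syringe: a flat plate 54 mm wide (syringe x), 28 mm high (z), 4 mm thick (y); its flat lower edge keeps the syringe from rolling.
- cradle: Cradle fixed to the worktop: dark metal plate 84 x 168 x 10 mm with two white blocks. Origin on the worktop under the place of the barrel's middle, y axis to the nozzle end, z up. The seated syringe has its origin 44 mm above this one (barrel underside 30 mm up) and its axes parallel. Between the blocks 89 mm along y are free for fingers, above the plate.
- trough (a point): Middle of the nozzle-end block (cradle y +38 to +54 mm) at the height of the seated barrel's axis: trough 30 mm wide in cradle x for the barrel, floor 30 mm and wall tops 52 mm above the worktop, 45-degree lead-ins 7 mm high.
- slot (a point): Middle of the flange slot at the seated flange's middle: cradle y -63 mm. Slot 7 mm wide (cradle y), 56 mm long (x), floor 30 mm and wall tops 51 mm above the worktop, with 45-degree lead-ins 3 to 4 mm high; walls open between x -18 and +18 mm for barrel and rod. The block reaches from cradle y -74.5 to -51.5 mm.
- plunger: White plunger in the barrel, no side play. Origin on its axis where the rod is gripped, 15 mm ahead of the thumb disc; axes as the syringe's; drawn towards the syringe's -y. Rod: cross of two 3 mm fins, 16 mm wide and high. At the start 50 to 60 mm of rod stand bare behind the barrel's end (the slot block takes 10 mm of it when seated); there it stays by friction.
- thumb_disc (a point): Front of the plunger's thumb disc (26 mm across, 4 mm thick), on the axis. Drawing takes about 4 N of friction plus suction growing 2 N per 10 mm, in all 11 to 15 N at the ring; let go there, the plunger slides back in. Travel from the start is at least 70 mm.
- piston_front (a point): Centre of the front (nozzle side) of the black piston on the plunger's inner end, 137 mm ahead of the plunger's origin, seen through the clear barrel.
- marker_ring (a point): Centre of the red rubber ring, 2.6 mm thick, round the barrel (on the barrel's axis); it sits between y 0 and -20 mm of the syringe, differently each time, and stays there. At the start the piston front stands 27 to 57 mm from it on the nozzle side.
- timer: White digital timer standing on the worktop, 43 x 66 x 56 mm; origin under its middle. Bystander.
- beaker: Empty glass beaker 70 mm across, 85 mm high; origin under its middle. Bystander.
- bottle: White plastic bottle with a red cap, 62 mm across, 126 mm high; origin under its middle. Bystander.
There are look-alikes about, which are no part of the job. Of the things that look like the syringe, the larger one is meant. Leave any blue look-alike of the cradle alone.

How it is judged:
On the way:
1. the syringe is seated level in the cradle, flange in the slot, let go and at rest, the plunger not yet drawn (x of syringe in the frame of cradle between -0.003 and 0.003 m and y of syringe in the frame of cradle between -0.004 and 0.004 m and z of syringe in the frame of cradle between 0.04 and 0.048 m and angle between the y axis of syringe and the y axis of cradle, either way round below 0.05 rad and angle between the z axis of syringe and the z axis of cradle, either way round below 0.07 rad and contact force between the fingers and syringe below 0.05 N and linear speed of syringe below 0.02 m/s and y of piston_front in the frame of marker_ring above 0.015 m), for 0.2 s.
At the end, for the whole second after the job is handed in: Gripper at rest, holding the plunger with over 2 N; piston front within 4 mm of the red ring; syringe seated in the cradle: within 3 mm across, 4 mm along and in height, axis within 0.05 rad, level within 0.07 rad; timer, beaker and bottle moved under 30 mm (x of syringe in the frame of cradle between -0.003 and 0.003 m and y of syringe in the frame of cradle between -0.004 and 0.004 m and z of syringe in the frame of cradle between 0.04 and 0.048 m and angle between the y axis of syringe and the y axis of cradle, either way round below 0.05 rad and angle between the z axis of syringe and the z axis of cradle, either way round below 0.07 rad and y of piston_front in the frame of marker_ring between -0.004 and 0.004 m and contact force between the fingers and plunger above 2 N and linear speed of each of plunger, syringe below 0.01 m/s and distance of each of timer, beaker, bottle from where it was at the start of the episode below 0.03 m); the arm keeps its last pose, push and grip.
It fails at once if the plunger is pulled more than 12 mm past the red ring (y of piston_front in the frame of marker_ring below -0.012 m).
It fails at once if the barrel is pulled or wrenched out of the cradle (more than 5 mm or 0.08 rad off its seat) while the plunger is drawn (y of piston_front in the frame of marker_ring below 0.015 m and (z of syringe in the frame of cradle above 0.049 m or y of syringe in the frame of cradle below -0.005 m or angle between the y axis of syringe and the y axis of cradle, either way round above 0.08 rad)).
It fails at once if the syringe is let go more than 25 mm above its seat (height (world z) of syringe above 0.069 m and contact force between the fingers and syringe below 0.01 N).
It fails at once if timer, beaker or bottle is moved more than 30 mm (distance of any of timer, beaker, bottle from where it was at the start of the episode above 0.03 m).
It also fails if it takes over 48 s, if anything falls off the work surface, if the arm or the gripper's body presses on something with over 40 N, if the wrist force passes 120 N, or if a joint passes its speed limit or range.

## Robot

A 6-joint arm with a two-finger parallel gripper is mounted at the origin on the work surface; the furniture and walls round the work are solid. World frame = base frame: x ahead of the robot, y to its left, z up, the work surface at z = 0. Lengths are in m, angles in rad, forces in N, time in s.
With the tool pointing down it reaches from about 0.275 to 0.875 m from the base axis. Payload 12.5 kg.
Tool frame: the origin (TCP) lies on the centre line of the jaws, within the pads' length; the fingertips stand r.finger_overhang ahead of it and the grasp point (between the pads) lies 3 mm ahead of it (r.finger_overhang is the distance from the TCP to the fingertips, in m); z points along the fingers, y is the line along which they close (so a half turn about z gives the same grasp; the last joint's range is limited). The gripper opens to 85 mm and grips with 20 to 120 N. Pads are 22 mm wide; open, the fingers measure 114 mm over their backs; the gripper's body (76 mm by 85 mm) begins 54 mm behind the grasp point. The pads swing forward as they close: fully open they stand 13 mm farther back than shut.
Start: joints at [-1.358, 0.351, 1.652, -0, 1.139, -0.085], TCP at [0.161, -0.526, 0.253] pointing down, gripper open.
Joint ranges: [-2.75, 2.75], [-0.79, 2.1], [0.01, 2.65], [-1.57, 4.71], [0.07, 3.14], [-2.87, 2.87]. Speed limits (rad/s): [2.22, 2.22, 2.79, 3.14, 3.14, 3.14].

## Interface

Orientations are given as a unit quaternion [x, y, z, w].
In Python, from cell import r, optics gives the robot as it stands. The module is installed in compiled form; this text tells all that it offers. Calls block until the motion is done:
- r.move_to(position, orientation): joint-space move of the TCP to a pose.
- r.move_linear(position, rot=None, vel=0.15): straight line of the TCP; rot=None keeps the orientation; vel is the mean speed in m/s.
- r.set_joints(angles): joint-space move.
- r.set_gripper(opening, squeeze=None): opening from 0.0 (shut) to 1.0 (fully open); squeeze is the grip in N (None keeps the last); returns when the fingers have stopped.
- r.sleep(seconds).
- r.inverse_kinematics(position, orientation): joint angles nearest the present ones, or None.
- optics.get_image(name): name is "side" or "top" or "wrist"; returns a dict with "pixels" (400x640x3 uint8, red, green, blue), "depth" (400x640 float32, m along the optical axis (not along the pixel's ray), 0 where there is no reading), "fx", "fy", "cx", "cy" (pixels), "D" ([k1, k2, p1, p2, k3] as OpenCV has them; the pictures are not rectified), "camera_from_world" (4x4, takes a point from world to camera coordinates); the wrist camera has in their place "mount" (4x4, takes a point from camera to tool coordinates, whose origin is the TCP and whose axes are the flange's). Camera axes: x right, y down, z forward; pixel columns grow to the right and rows downward; lengths in m; the calibration is good to about 2 mm. A picture is of the moment at which its call begins: read the wrist's pose just before it.
A pose or a line that the arm cannot do raises r.PlanningError and nothing moves.
- r.hand_in(): hands the job in; it is judged then, once.
Readings, each from a call of its own:
- r.current_t(): time.
- r.current_q(): joint angles.
- r.current_qvel(): joint speeds.
- r.current_effort(): joint torques, N m.
- r.current_tool_pos(): TCP position.
- r.current_ee_rot(): TCP orientation.
- r.current_contact_force(): force on the tool from outside, world axes, zero at the start.
- r.current_torque(): the same for the moment, N m.
- r.current_opening(): opening from 0.0 (shut) to 1.0 (fully open).
- r.current_finger_force(): force on a finger pad.
Only numpy, scipy, OpenCV 4.12 (cv2) and the standard library are available. Lean on these libraries where they do the work, as an engineer would, in place of code of your own. Each camera call takes 0.05 s, during which the arm holds its last target. There are 200 camera calls.

## Working session

There is one attempt and no reset: what is moved stays moved. The work goes in short steps, each a Python script; the robot and the scene stay as the last script left them, time stands still between calls to the robot, and variables do not carry over. Pictures are saved under pics/ and viewed, at most 10 in all, crops included, and the job is handed in when it is done.

```bash
mkdir -p pics
cat > h.py <<'E'
import numpy as np, cv2
from scipy.spatial.transform import Rotation as R
from cell import r, optics
def K(im): return np.array([[im['fx'],0,im['cx']],[0,im['fy'],im['cy']],[0,0,1.]])
def T_wc(im, pose=None):
    if 'camera_from_world' in im: return np.linalg.inv(np.array(im['camera_from_world']))
    T=np.eye(4); T[:3,:3]=R.from_quat(pose[1]).as_matrix(); T[:3,3]=pose[0]
    return T@np.array(im['mount'])
def grab(name):
    pose=(np.array(r.current_tool_pos()),np.array(r.current_ee_rot()))
    im=optics.get_image(name); im['T']=T_wc(im,pose); return im
def rays(im,uv):
    uv=np.asarray(uv,float).reshape(-1,1,2)
    n=cv2.undistortPoints(uv,K(im),np.array(im['D'],float)).reshape(-1,2)
    return np.c_[n,np.ones(len(n))]@im['T'][:3,:3].T
def on_z(im,uv,z):
    d=rays(im,uv); o=im['T'][:3,3]
    return o+d*((z-o[2])/d[:,2])[:,None]
def by_depth(im,uv):
    d=rays(im,uv); uv=np.asarray(uv,int).reshape(-1,2)
    return im['T'][:3,3]+d*im['depth'][uv[:,1],uv[:,0]][:,None]
def save(im,fn,crop=None,s=1):
    p=im['pixels'][...,::-1]
    if crop: p=p[crop[1]:crop[3],crop[0]:crop[2]]
    cv2.imwrite('pics/'+fn,cv2.resize(p,None,fx=s,fy=s,interpolation=cv2.INTER_CUBIC))
E
python3 - <<'E'
from h import *
for n in('top','side'):
    im=grab(n); save(im,n+'0.png'); print(n,im['T'].round(3).tolist(),im['fx'])
im=grab('wrist');print(np.round(im['mount'],3).tolist())
print(r.finger_overhang,r.current_ee_rot(),r.current_t())
E
```

```text
top [[0.014, -0.986, 0.166, 0.387], [-1.0, -0.016, -0.007, -0.059], [0.01, -0.166, -0.986, 1.147], [0.0, 0.0, 0.0, 1.0]] 412.7521655091926
side [[-0.661, 0.644, -0.385, 0.982], [0.751, 0.564, -0.344, 0.329], [-0.005, -0.517, -0.856, 1.066], [0.0, 0.0, 0.0, 1.0]] 449.31473526004623
[[0.0, -0.966, -0.26, 0.067], [1.0, 0.0, -0.0, 0.001], [0.0, -0.26, 0.966, -0.121], [0.0, 0.0, 0.0, 1.0]]
0.022 [ 9.88932456e-01  1.48365781e-01 -3.70476444e-05 -4.38119389e-04] 0.15
```

View pics/top0.png

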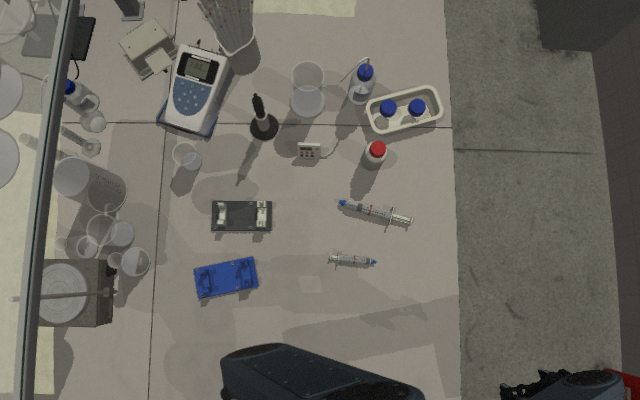

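View pics/side0.png

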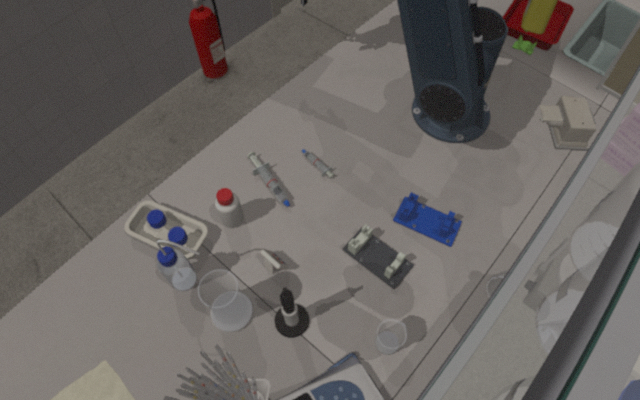

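Candidates, in top-view pixels:
- **Syringe:** the large one is at (375,213), with its cap at (341,204) and thumb disc at (411,221). The small look-alike is at (352,260). I choose the large one.
- **Cradle:** the dark plate with white blocks is at (241,215). The blue look-alike at (226,278) is left alone.

Next I'll move the wrist camera closer.

Run:
```python
from h import *
im=grab('top')
p=on_z(im,[(341,204),(411,221),(352,260),(369,210)],.014); print(p.round(3).tolist())
q=on_z(im,[(212,201),(271,201),(272,231),(212,231)],.01); print(q.round(3).tolist(),q.mean(0))
def look(c,name):
    # tool down, tool x toward -x world? camera sits at +x tool 67mm; keep camera forward of tool
    ax=np.array([1,0,0]);  M=np.c_[ax,[0,-1,0],[0,0,-1]]
    r.move_to([c[0]-.02,c[1],.22],R.from_matrix(M).as_quat())
    w=grab('wrist'); save(w,name+'.png'); np.save(name+'.npy',w,allow_pickle=True)
    print(name,w['T'][:3,3].round(3),r.current_t())
look(p[3],'syr'); look(q.mean(0),'cra')
```

```text
[[0.583, -0.149, 0.014], [0.538, -0.345, 0.014], [0.429, -0.18, 0.014], [0.568, -0.227, 0.014]]
[[0.587, 0.212, 0.01], [0.589, 0.047, 0.01], [0.505, 0.041, 0.01], [0.502, 0.208, 0.01]] [0.54601934 0.12707408 0.01      ]
syr [ 0.614 -0.228  0.341] 2.0333
cra [0.594 0.126 0.341] 3.4167
```

View pics/syr.png

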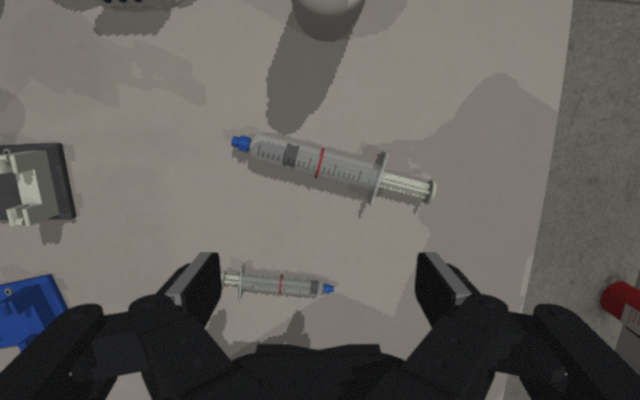

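View pics/cra.png

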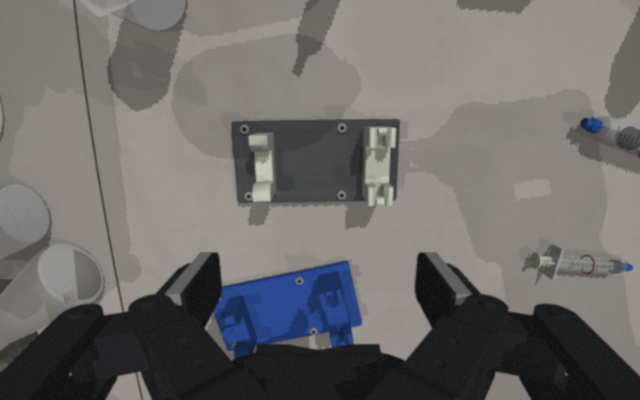

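The wrist views settle the layout. The syringe's cap is at (240,143), piston front about (285,154), red ring (321,162), flange (379,176) and thumb disc (432,190). The cradle's slot block is on the right at (380,165) and its trough block on the left at (262,165), so the nozzle end is world +y. Next I'll zoom in and measure.

Run:
```python
from h import *
s=np.load('syr.npy',allow_pickle=True).item(); c=np.load('cra.npy',allow_pickle=True).item()
a=cv2.resize(s['pixels'][120:220,225:445],None,fx=3.6,fy=3.6,interpolation=cv2.INTER_CUBIC)
b=cv2.resize(c['pixels'][110:215,225:410],None,fx=2.2,fy=2.2,interpolation=cv2.INTER_CUBIC)
o=np.zeros((a.shape[0]+b.shape[0],a.shape[1],3),np.uint8);o[:a.shape[0]]=a;o[a.shape[0]:,:b.shape[1]]=b
cv2.imwrite('pics/zoom.png',o[...,::-1]);print(o.shape)
# cradle cloud
u,v=np.meshgrid(np.arange(225,410),np.arange(105,215));uv=np.c_[u.ravel(),v.ravel()]
P=by_depth(c,uv);z=P[:,2];col=c['pixels'][uv[:,1],uv[:,0]].astype(int)
print('table z',np.median(by_depth(c,[(450,80),(200,150),(430,160),(300,225)])[:,2]))
print(np.histogram(z,np.arange(-.01,.07,.004)))
m=(z>.006)&(z<.016)&(col.max(1)<90)
print('plate',cv2.minAreaRect((P[m,:2]*1000).astype(np.float32)))
for lo,hi in((-1,.127),(.127,1)):
    m=(z>.03)&(P[:,1]>lo)&(P[:,1]<hi)
    print('blk',cv2.minAreaRect((P[m,:2]*1000).astype(np.float32)),P[m].min(0),P[m].max(0))
# plate by colour on z
m=(col.max(1)<100)&(z<.02); 
# syringe cloud
u,v=np.meshgrid(np.arange(225,445),np.arange(120,220));uv=np.c_[u.ravel(),v.ravel()]
P=by_depth(s,uv);z=P[:,2];m=z>.006
print('syr',m.sum(),cv2.minAreaRect((P[m,:2]*1000).astype(np.float32)),z[m].max())
col=s['pixels'][uv[:,1],uv[:,0]].astype(int)
red=(col[:,0]>col[:,1]+60);blue=(col[:,2]>col[:,0]+50)
for n,k in(('red',red),('blue',blue)):
    q=uv[k]; print(n,k.sum(),q.mean(0),q.min(0),q.max(0),on_z(s,q.mean(0),.014 if n=='blue' else .02))
```

```text
(591, 792, 3)
table z 0.0011292462983795992
(array([   0,    1, 6462,  264, 1675, 8075,  229,   78,   71,  318, 1299,
        112,  110,  107,  466, 1011,   13,    0,    0]), array([-0.01 , -0.006, -0.002,  0.002,  0.006,  0.01 ,  0.014,  0.018,
        0.022,  0.026,  0.03 ,  0.034,  0.038,  0.042,  0.046,  0.05 ,
        0.054,  0.058,  0.062,  0.066]))
plate ((547.4611206054688, 128.57615661621094), (84.17105102539062, 167.39837646484375), 0.8572770953178406)
blk ((553.2781982421875, 91.5812759399414), (81.14030456542969, 67.80025482177734), 0.5642151236534119) [0.51298997 0.05731991 0.03000231] [0.59351254 0.12587927 0.34131522]
blk ((546.8408813476562, 178.19674682617188), (16.518203735351562, 60.24336624145508), 89.84436798095703) [0.51669737 0.16987164 0.03000163] [0.57694561 0.18650598 0.05468904]
syr 5253 ((573.0592651367188, -248.10202026367188), (208.04200744628906, 63.00376892089844), 68.86732482910156) 0.34136698254361886
red 35 [319.94285714 160.54285714] [317 149] [323 172] [[ 0.57114583 -0.23033169  0.02      ]]
blue 196 [241.01020408 142.32142857] [232 136] [249 150] [[ 0.58867677 -0.15201749  0.014     ]]
```

View pics/zoom.png

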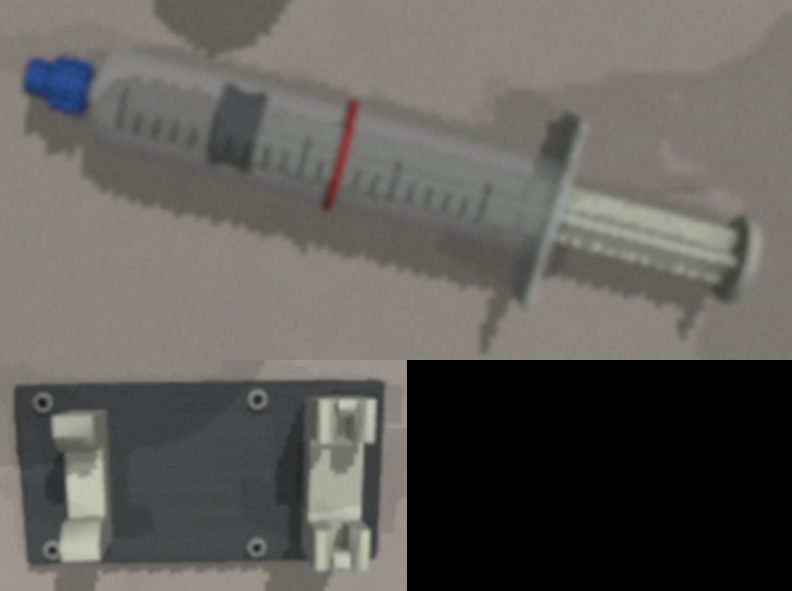

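The crop confirms the large syringe: silhouette mid-points at full scale are ring (319.6,162.9), piston front (285.4,154.6) and cap tip (232,141.4). I'll turn these into poses now.

Run:
```python
from h import *
s=np.load('syr.npy',allow_pickle=True).item(); c=np.load('cra.npy',allow_pickle=True).item()
f=lambda x,y:(225+(x+.5)/3.6-.5,120+(y+.5)/3.6-.5)
pts=dict(cap=f(25,77),ring=f(340.5,154.5),front=f(217.5,124.5),rear=f(257.5,132.5),fl=f(553,211),disc=f(752,255))
P={k:on_z(s,v,.014)[0] for k,v in pts.items()}
u=P['cap']-P['fl'];print('cap-flange(149)',np.linalg.norm(u));u/=np.linalg.norm(u);print('u',u,'yaw',np.degrees(np.arctan2(-u[0],u[1])))
n=np.array([-u[1],u[0],0])
for k in P: print(k,P[k].round(4),'from cap: y=',.086+(P[k]-P['cap'])@u, 'lat',(P[k]-P['cap'])@n)
g,v=np.meshgrid(np.arange(225,445),np.arange(120,220));uv=np.c_[g.ravel(),v.ravel()]
ok=s['depth'][uv[:,1],uv[:,0]]>.1
Q=by_depth(s,uv);Q=Q[ok&(Q[:,2]>.007)]
y=.086+(Q-P['cap'])@u;l=(Q-P['cap'])@n
for a in range(-130,90,10):
    m=(y>a/1e3)&(y<(a+10)/1e3)
    if m.sum()>5: print(a,m.sum(),'lat',np.percentile(l[m],[1,50,99]).round(4),'zmax',np.percentile(Q[m,2],98).round(4))
m=np.abs(l)<.02;print('y extents',y[m].min(),y[m].max()); m=np.abs(l)>.018; print('flange y',np.percentile(y[m],[2,50,98]),l[m].min(),l[m].max())
g,v=np.meshgrid(np.arange(225,410),np.arange(105,215));uv=np.c_[g.ravel(),v.ravel()]
ok=c['depth'][uv[:,1],uv[:,0]]>.1;Q=by_depth(c,uv);Q=Q[ok]
for lo,hi in((0.04,.127),(.127,.25)):
    for zc in(.026,.045):
        m=(Q[:,2]>zc)&(Q[:,2]<.056)&(Q[:,1]>lo)&(Q[:,1]<hi)
        print('blk',zc,cv2.minAreaRect((Q[m,:2]*1000).astype(np.float32)),Q[m].min(0).round(4),Q[m].max(0).round(4))
m=(Q[:,2]>.006)&(Q[:,2]<.014);print('plate',cv2.minAreaRect((Q[m,:2]*1000).astype(np.float32)))
```

```text
cap-flange(149) 0.15185344256936786
u [0.24823093 0.96870089 0.        ] yaw -14.372852175977458
cap [ 0.59   -0.1427  0.014 ] from cap: y= 0.086 lat 0.0
ring [ 0.5683 -0.2296  0.014 ] from cap: y= -0.003643478116019852 lat -0.0005724992557408893
front [ 0.5767 -0.1955  0.014 ] from cap: y= 0.031492709350403006 lat -0.00024536664847201004
rear [ 0.5745 -0.2066  0.014 ] from cap: y= 0.020217789078095724 lat -0.0008197448421403326
fl [ 0.5523 -0.2898  0.014 ] from cap: y= -0.0658534425693679 lat 1.8760439875254143e-18
disc [ 0.5396 -0.3479  0.014 ] from cap: y= -0.12529596484829847 lat -0.0020953369325221196
-130 50 lat [-0.0122 -0.0001  0.0127] zmax 0.0281
-120 247 lat [-0.0117 -0.001   0.0116] zmax 0.0279
-110 149 lat [-0.0077 -0.0007  0.0081] zmax 0.0236
-100 151 lat [-0.0077 -0.001   0.0079] zmax 0.0233
-90 154 lat [-0.0077 -0.0007  0.008 ] zmax 0.0234
-80 154 lat [-0.0076 -0.0011  0.0081] zmax 0.0234
-70 425 lat [-0.0266 -0.0015  0.026 ] zmax 0.0298
-60 278 lat [-0.0136 -0.0018  0.0133] zmax 0.0292
-50 282 lat [-0.0136 -0.0018  0.0134] zmax 0.0293
-40 284 lat [-0.0136 -0.0018  0.0
[... 781 characters left out ...]
710189819336), (70.44264221191406, 23.68299102783203), 0.5664068460464478) [0.513  0.0573 0.0262] [0.5834 0.0814 0.0536]
blk 0.045 ((547.943603515625, 69.36245727539062), (70.03412628173828, 23.469837188720703), 0.5642151236534119) [0.513  0.0573 0.045 ] [0.583  0.0814 0.0536]
blk 0.026 ((546.8408813476562, 178.19674682617188), (16.518203735351562, 60.24336624145508), 89.84436798095703) [0.5167 0.1699 0.0262] [0.5769 0.1865 0.0547]
blk 0.045 ((546.83740234375, 178.1864013671875), (16.507328033447266, 60.244266510009766), 89.87228393554688) [0.5167 0.1699 0.0451] [0.5769 0.1865 0.0547]
plate ((547.2736206054688, 128.14439392089844), (84.56549835205078, 168.50086975097656), 0.6744100451469421)
```

The measurements match the given sizes: flange at y -63.3 mm, block spacing 108.9 against 109 mm, and plate 84×168 mm. Depth reads about 1.3 mm high. Now the grasp.

```bash
cat >> h.py <<'E'
def quat(ux): # tool down with tool x along horizontal ux
    ux=np.array([ux[0],ux[1],0.])/np.hypot(ux[0],ux[1])
    return R.from_matrix(np.c_[ux,np.cross([0,0,-1],ux),[0,0,-1]]).as_quat()
CO=np.array([.5474,.1323,0]); CY=np.array([-.0104,1,0]); CY/=np.linalg.norm(CY); CX=np.array([CY[1],-CY[0],0])
E
python3 - <<'E'
from h import *
u=np.array([.24823,.96870,0]);n=np.array([-u[1],u[0],0])
d=u-.0053*n; O=np.array([.590,-.1427,0])-.086*u-.0006*n+.0003*u
G=O-.018*d; q=quat(d); print('O',O,'d',d,'G',G)
for k in(q,quat(-d)): print(np.round(r.inverse_kinematics([G[0],G[1],.12],k),2))
print(np.round(r.inverse_kinematics([*(CO-.018*CY)[:2],.15],quat(CY)),2),np.round(r.inverse_kinematics([*(CO-.16*CY)[:2],.05],quat(CY)),2))
r.set_gripper(.8,40)
r.move_to([G[0],G[1],.10],q)
r.move_linear([G[0],G[1],.025],vel=.1)
print(r.current_tool_pos(),r.current_contact_force())
r.set_gripper(0,40)
print(r.current_opening(),r.current_finger_force(),r.current_contact_force(),r.current_t())
r.move_linear([G[0],G[1],.11],vel=.08)
print(r.current_opening(),r.current_finger_force(),r.current_contact_force(),r.current_torque(),r.current_t())
E
```

```text
O [ 0.56930791 -0.22586653  0.        ] d [0.25336411 0.96738438 0.        ] G [ 0.56474736 -0.24327945  0.        ]
[-0.48  0.62  1.58 -0.    0.94 -0.23]Traceback (most recent call last):
  File "<stdin>", line 5, in <module>
    return _wrapfunc(a, 'round', decimals=decimals, out=out)
    return _wrapit(obj, method, *args, **kwds)
    result = getattr(arr, method)(*args, **kwds)
TypeError: unsupported operand type(s) for *: 'NoneType' and 'float'
```

Run:
```python
from h import *
G=np.array([.56475,-.24328]);q=quat([.25336411,.96738438])
H=CO-.018*CY
print(np.round(r.inverse_kinematics([*H[:2],.15],quat(CY)),2),np.round(r.inverse_kinematics([*(CO-.16*CY)[:2],.05],quat(CY)),2))
r.set_gripper(.8,40)
r.move_to([G[0],G[1],.10],q)
r.move_linear([G[0],G[1],.025],vel=.1)
print(r.current_tool_pos(),r.current_contact_force())
r.set_gripper(0,40)
print(r.current_opening(),r.current_finger_force(),r.current_contact_force(),r.current_t())
r.move_linear([G[0],G[1],.115],vel=.08)
print(r.current_opening(),r.current_finger_force(),r.current_contact_force(),r.current_torque(),r.current_t())
if r.current_opening()>.15:
    r.move_linear([H[0],H[1],.115],quat(CY),vel=.15); r.sleep(.2)
    w=grab('wrist'); np.save('hov.npy',w,allow_pickle=True)
    save(w,'hov.png'); print(r.current_tool_pos(),r.current_t())
```

```text
[ 0.12  0.49  1.72 -0.    0.93  0.11] [-0.14  0.64  1.79 -0.    0.72 -0.15]
[ 0.56512128 -0.2434615   0.02552541] [ 0.46163484 -0.21701585 -0.04763102]
0.31334932660889864 39.34012770652771 [-1.69429466  1.17093431  6.29810331] 6.7833
0.3103220248708497 39.385342597961426 [ 0.64457635  0.3337565  -1.47438803] [ 0.0088154   0.05869953 -0.02809652] 8.0583
[0.54761154 0.1141451  0.11499476] 10.8417
```

View pics/hov.png

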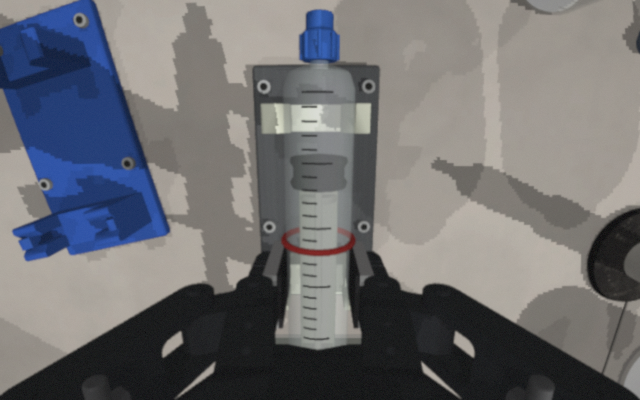

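The syringe is held straight, with the ring at (318,240), piston front about (320,156), cap tip (320,12) and nozzle block (316,118) under the barrel. Next: the relative offsets in the cradle frame.

Run:
```python
from h import *
w=np.load('hov.npy',allow_pickle=True).item()
g,v=np.meshgrid(np.arange(235,400),np.arange(0,330));uv=np.c_[g.ravel(),v.ravel()]
ok=w['depth'][uv[:,1],uv[:,0]]>.03;uv=uv[ok];Q=by_depth(w,uv)-CO
F=np.c_[Q@CX,Q@CY,Q[:,2]]; c=w['pixels'][uv[:,1],uv[:,0]].astype(int)
s=F[:,2]>.075
for a in range(-40,100,10):
    m=s&(F[:,1]>a/1e3)&(F[:,1]<=(a+10)/1e3)&(np.abs(F[:,0])<.02)
    if m.sum()>9: print(a,m.sum(),np.percentile(F[m,0],[1,99]).round(4),F[m,0].mean().round(4),'ztop',np.percentile(F[m,2],98).round(4))
m=s&(np.abs(F[:,0])<.012);print('cap tip y',np.percentile(F[m,1],[99,99.8]),F[m,1].max())
b=(F[:,2]>.035)&(F[:,2]<.06)&(c.min(1)>110)&(F[:,1]>.02)
print('blk',b.sum(),F[b].min(0).round(4),F[b].max(0).round(4),cv2.minAreaRect((F[b,:2]*1000).astype(np.float32)))
p=(F[:,2]>.004)&(F[:,2]<.018)&(np.abs(F[:,0])<.05);print('plate',F[p].min(0).round(4),F[p].max(0).round(4),cv2.minAreaRect((F[p&(F[:,1]>-.01),:2]*1000).astype(np.float32)),np.median(F[p,2]))
for y in(.0,.03,.06): 
    k=p&(np.abs(F[:,1]-y)<.004); print(y,np.percentile(F[k,0],[1,99]))
red=(c[:,0]>c[:,1]+60)&s; print('ring',F[red].mean(0),np.percentile(F[red,1],[2,98]))
```

```text
-40 1170 [-0.012   0.0146] 0.0013 ztop 0.1185
-30 1859 [-0.0136  0.0164] 0.0013 ztop 0.1379
-20 2145 [-0.0139  0.0166] 0.0011 ztop 0.1388
-10 5470 [-0.0196  0.0198] -0.0007 ztop 0.1696
0 1577 [-0.012   0.0147] 0.0013 ztop 0.1187
10 1675 [-0.0118  0.0149] 0.0014 ztop 0.1187
20 1783 [-0.012  0.015] 0.0014 ztop 0.1187
30 1897 [-0.0117  0.0149] 0.0015 ztop 0.1187
40 2015 [-0.0116  0.015 ] 0.0016 ztop 0.1186
50 2041 [-0.0113  0.0151] 0.0018 ztop 0.1186
60 1220 [-0.0096  0.0131] 0.0017 ztop 0.117
70 1029 [-0.0053  0.0093] 0.002 ztop 0.1121
80 350 [-0.003  0.007] 0.002 ztop 0.1102
cap tip y [0.08204888 0.08374336] 0.08461402197471976
blk 1140 [-0.0298  0.0377  0.0472] [0.0301 0.0539 0.0545] ((0.15158653259277344, 45.81444549560547), (16.20427703857422, 59.97700119018555), 89.99075317382812)
plate [-0.0423 -0.0505  0.0071] [0.0422 0.0797 0.0162] ((-0.0469970703125, 34.88640213012695), (89.59595489501953, 84.4967041015625), 89.93336486816406) 0.010714574921480202
0.0 [-0.04166253  0.04109501]
0.03 [-0.04092764  0.04124146]
0.06 [-0.04099871  0.04133879]
ring [ 0.00145776 -0.00358854  0.11683576] [-0.00461237 -0.00260714]
```

```bash
cat >> h.py <<'E'
def held(w):
    g,v=np.meshgrid(np.arange(235,400),np.arange(0,330));uv=np.c_[g.ravel(),v.ravel()]
    ok=w['depth'][uv[:,1],uv[:,0]]>.03;uv=uv[ok];Q=by_depth(w,uv)-CO
    F=np.c_[Q@CX,Q@CY,Q[:,2]]; return uv,F,w['pixels'][uv[:,1],uv[:,0]].astype(int)
def report(w):
    uv,F,c=held(w)
    zt=np.percentile(F[(np.abs(F[:,1]-.025)<.01)&(np.abs(F[:,0])<.01),2],90); s=F[:,2]>zt-.02
    ys=np.arange(5,60,5); e=[]
    for a in ys:
        m=s&(np.abs(F[:,1]-a/1e3)<.0025)&(np.abs(F[:,0])<.022)&(F[:,2]>zt-.0145); e.append(np.percentile(F[m,0],[1,99]).mean()*1e3)
    zs=[np.percentile(F[(np.abs(F[:,1]-a/1e3)<.003)&(np.abs(F[:,0])<.01),2],95) for a in(5,30,55)]
    print('lat mm',np.round(e,2),'ztop',np.round(zs,4))
    m=s&(np.abs(F[:,0])<.012);print('cap tip y',F[m,1].max())
    red=(c[:,0]>c[:,1]+60)&s; print('ring',F[red].mean(0))
    b=(F[:,2]>.045)&(F[:,2]<.06)&(c.min(1)>110)&(F[:,1]>.03)&(F[:,1]<.06)&(np.abs(F[:,0])>.017);print('blk',F[b].min(0).round(4),F[b].max(0).round(4))
E
python3 - <<'E'
from h import *
H=CO-.018*CY-.0013*CX+.0004*CY
r.move_linear([H[0],H[1],.085],quat(CY-.006*CX),vel=.06); r.sleep(.1)
print(r.current_tool_pos(),r.current_contact_force(),r.current_t())
report(grab('wrist'))
E
```

```text
[0.54652799 0.11471992 0.08531533] [-0.49632111 -0.25844561 -1.31773491] 11.5917
lat mm [0.05 0.05 0.28 0.18 0.18 0.13 0.11 0.23 0.04 0.45 0.36] ztop [0.0887 0.0888 0.0887]
cap tip y 0.08498704250785254
ring [ 0.00016964 -0.00297487  0.08711871]
blk [-0.03    0.0379  0.047 ] [0.0301 0.0538 0.0546]
```

Aligned within about 0.2 mm. Lowering now with a force check.

Run:
```python
from h import *
p0=np.array(r.current_tool_pos()); H=CO-.018*CY-.0014*CX+.0004*CY; f0=np.array(r.current_contact_force())
for z in(.075,.068,.063,.060,.058,.0565,.0555,.0548):
    r.move_linear([H[0],H[1],z],vel=.03)
    f=np.array(r.current_contact_force())-f0; print(z,f.round(1),r.current_tool_pos()[2].round(4))
    if np.linalg.norm(f)>8: break
report(grab('wrist')); print(r.current_t(),r.current_torque())
```

```text
0.075 [-0.1 -0.1  0.5] 0.0748
0.068 [0.2 0.1 0.6] 0.0678
0.063 [ 0.8 -0.1  0.5] 0.0628
0.06 [-1.1  0.4  0.3] 0.0598
0.058 [0.3 0.1 1.4] 0.0579
0.0565 [ 0.5 -0.4  1.6] 0.0564
0.0555 [-0.3  1.   3.3] 0.0556
0.0548 [-3.3 -0.2 12.7] 0.0555
lat mm [-0.15 -0.17  0.05 -0.06 -0.25 -0.06 -0.09 -0.03  0.03 -0.   -0.04] ztop [0.0591 0.0591 0.0589]
cap tip y 0.08536748138405974
ring [-0.00017087 -0.00292997  0.05717307]
blk [-0.0301  0.0377  0.0458] [0.0302 0.0541 0.0548]
14.125 [-0.13420338  0.5720018  -0.09198465]
```

Run:
```python
from h import *
r.set_gripper(.7); r.sleep(.3); print(r.current_contact_force(),r.current_t())
p=np.array(r.current_tool_pos()); r.move_linear([p[0],p[1],.125],vel=.12)
P=CO-.105*CY; r.move_linear([P[0],P[1],.165],quat(CY),vel=.2); r.sleep(.1)
w=grab('wrist'); np.save('seat.npy',w,allow_pickle=True); save(w,'seat.png'); print(r.current_t())
g,v=np.meshgrid(np.arange(200,440),np.arange(0,400));uv=np.c_[g.ravel(),v.ravel()]
ok=w['depth'][uv[:,1],uv[:,0]]>.03;uv=uv[ok];Q=by_depth(w,uv)-CO;F=np.c_[Q@CX,Q@CY,Q[:,2]]
s=(F[:,2]>.033)&(F[:,2]<.065)
for a in list(range(-140,-70,5))+list(range(-45,35,10)):
    m=s&(np.abs(F[:,1]-a/1e3)<.0025)&(np.abs(F[:,0])<.022)
    if m.sum()>5:print(a,(np.percentile(F[m,0],[1,99])*1e3).round(1),np.percentile(F[m,2],98).round(4))
```

```text
[ 1.10517826 -0.27739328  0.7072508 ] 14.8417
16.3583
-125 [-8.8 12.1] 0.0561
-120 [-12.1  12.3] 0.0581
-115 [-7.5  7.9] 0.0532
-110 [-7.5  7.8] 0.0533
-105 [-7.5  7.7] 0.0536
-100 [-7.4  7.7] 0.0534
-95 [-7.4  7.7] 0.0537
-90 [-7.4  7.6] 0.0532
-85 [-8.1  7.6] 0.0535
-80 [-8.   7.6] 0.0534
-75 [-21.3  21.8] 0.0536
-45 [-13.3  13.7] 0.0594
-35 [-13.2  13.5] 0.0592
-25 [-13.7  13.4] 0.0592
-15 [-12.9  13.2] 0.0595
-5 [-14.5  15.1] 0.061
5 [-12.6  13.7] 0.0596
15 [-13.   13.5] 0.0594
25 [-13.2  13.4] 0.0594
```

View pics/seat.png

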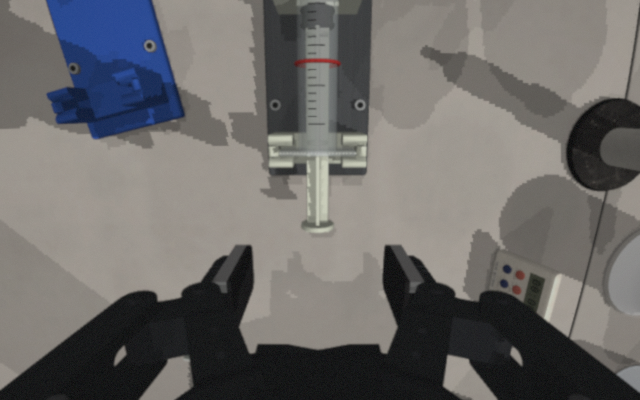

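The syringe is seated: flange in the slot at (318,152), rod along x≈318, thumb disc at (318,227), with the lateral and height numbers matching. Next I'll refine the ring-to-piston distance and take the rod.

Run:
```python
from h import *
w=np.load('hov.npy',allow_pickle=True).item()
for cols in((294,300),(337,343),(314,326)):
    print(cols,w['pixels'][140:200:1,cols[0]:cols[1]].mean((1,2)).astype(int).tolist())
for r0 in(152,154,156,158,160): print(r0,[((on_z(w,(318,r0),z)[0]-CO)@CY).round(4) for z in(.094,.1045,.115)])
for r0 in(238,240,242): print('ring sil',r0,[((on_z(w,(318,r0),z)[0]-CO)@CY).round(4) for z in(.1045,)])
k=w['pixels'].astype(int);m=(k[...,0]>k[...,1]+60);v,u=np.nonzero(m[200:280,270:370]);print([(c+270,(v[u==c]+200).min(),(v[u==c]+200).max()) for c in range(u.min(),u.max()+1,4)])
w=np.load('seat.npy',allow_pickle=True).item()
g,v=np.meshgrid(np.arange(295,345),np.arange(200,245));uv=np.c_[g.ravel(),v.ravel()];Q=by_depth(w,uv)-CO;y=Q@CY
m=(Q[:,2]>.035)&(np.abs(Q@CX)<.014);print('disc tail',y[m].min(),np.percentile(y[m],2)); m&=np.abs(Q@CX)>.0095;print('disc y',np.percentile(y[m],[2,50,98]))
```

```text
(294, 300) [109, 110, 110, 112, 112, 113, 113, 113, 112, 112, 113, 113, 111, 110, 106, 94, 81, 78, 78, 78, 78, 78, 79, 78, 79, 78, 78, 79, 79, 79, 79, 78, 79, 79, 79, 78, 78, 78, 78, 78, 79, 78, 79, 79, 78, 78, 77, 78, 82, 94, 109, 117, 118, 119, 118, 118, 119, 119, 118, 118]
(337, 343) [135, 135, 135, 135, 134, 135, 134, 135, 135, 134, 135, 135, 135, 134, 130, 118, 106, 101, 101, 102, 103, 103, 104, 103, 103, 102, 102, 102, 102, 101, 102, 101, 101, 101, 101, 101, 101, 101, 101, 102, 102, 101, 101, 101, 102, 102, 101, 102, 104, 110, 121, 131, 136, 137, 136, 136, 136, 136, 136, 136]
(314, 326) [133, 134, 134, 134, 136, 135, 135, 134, 131, 123, 123, 129, 131, 122, 108, 102, 101, 101, 101, 101, 102, 99, 87, 68, 71, 92, 101, 103, 102, 102, 103, 102, 103, 103, 102, 101, 97, 93, 97, 102, 103, 103, 103, 103, 103, 103, 104, 104, 102, 97, 94, 108, 133, 151, 153, 151, 151, 152, 156, 156]
152 [np.float64(0.0319), np.float64(0.033), np.float64(0.0342)]
154 [np.float64(0.031), np.float64(0.0322), np.float64(0.0335)]
156 [np.float64(0.0302), np.float64(0.0314), np.float64(0.0327)]
158 [np.float64(
[... 281 characters left out ...]
nt64(247)), (291, np.int64(246), np.int64(249)), (295, np.int64(247), np.int64(251)), (299, np.int64(249), np.int64(252)), (303, np.int64(249), np.int64(253)), (307, np.int64(250), np.int64(253)), (311, np.int64(251), np.int64(254)), (315, np.int64(251), np.int64(254)), (319, np.int64(251), np.int64(254)), (323, np.int64(251), np.int64(254)), (327, np.int64(251), np.int64(254)), (331, np.int64(250), np.int64(253)), (335, np.int64(249), np.int64(253)), (339, np.int64(248), np.int64(252)), (343, np.int64(247), np.int64(250)), (347, np.int64(245), np.int64(248)), (351, np.int64(241), np.int64(246))]
disc tail -0.12420236928025313 -0.12242853940380177
disc y [-0.12234494 -0.11943742 -0.11879338]
```

Run:
```python
from h import *
P=CO-.1035*CY-.0013*CX
r.move_linear([P[0],P[1],.08],quat(CY-.006*CX),vel=.15)
r.move_linear([P[0],P[1],.047],vel=.06)
print(r.current_tool_pos(),r.current_contact_force())
r.set_gripper(0,70); r.sleep(.1)
print(r.current_opening(),r.current_finger_force(),r.current_contact_force(),r.current_torque(),r.current_tool_pos(),r.current_t())
w=grab('top'); np.save('t1.npy',w,allow_pickle=True)
```

```text
[0.54727695 0.02878658 0.04699943] [-0.06125833  0.23795742  0.23064987]
0.17240870266100342 69.19192314147949 [-0.98936068  0.35878697  4.32899668] [0.09751503 0.09869986 0.00311873] [0.54734661 0.0287739  0.04724231] 18.3417
```

Run:
```python
from h import *
p=np.array(r.current_tool_pos())
P=CO-.1035*CY-.0013*CX; P[2]=.047
for d in(.008,.018,.028,.0366):
    t=P-d*CY; r.move_linear(t,vel=.03)
    a=np.array(r.current_tool_pos()); print(d,'moved',((p-a)@CY).round(4),((a-p)@CX).round(4),(a-p)[2].round(4),np.round(r.current_contact_force(),1),r.current_opening().__round__(3),r.current_t())
r.sleep(.2)
for n in('top','side'):
    w=grab(n); np.save(n[0]+'2.npy',w,allow_pickle=True)
    uv=None
    Rt=np.linalg.inv(w['T']); X=np.array([CO+.044*np.array([0,0,1])+y*CY for y in(-.063,-.003,.065)])
    px=cv2.projectPoints(X,cv2.Rodrigues(Rt[:3,:3])[0],Rt[:3,3],K(w),np.array(w['D'],float))[0].reshape(-1,2); print(n,px.round(1).tolist())
    c=px.mean(0).astype(int); im=w['pixels'][c[1]-30:c[1]+30,c[0]-50:c[0]+50]
    globals()[n]=cv2.resize(im,None,fx=7,fy=7,interpolation=cv2.INTER_CUBIC) if 0 else cv2.resize(im,(700,300) if n=='top' else (500,300),interpolation=cv2.INTER_CUBIC)
o=np.zeros((600,700,3),np.uint8);o[:300]=top;o[300:,:500]=side;cv2.imwrite('pics/drawn.png',o[...,::-1])
print(r.current_finger_force(),r.current_t())
```

```text
0.008 moved 0.0081 -0.0 -0.0001 [-0.2  0.1  5.2] 0.173 18.8083
0.018 moved 0.0179 -0.0 -0.0002 [0.9 3.  4. ] 0.174 19.2917
0.028 moved 0.0278 -0.0 -0.0002 [1.5 5.1 3.4] 0.172 19.775
0.0366 moved 0.0362 -0.0001 -0.0003 [0.4 6.4 2.6] 0.173 20.2083
top [[261.0, 213.7], [238.9, 213.6], [213.9, 213.5]]
side [[360.1, 237.7], [379.0, 251.8], [401.2, 268.3]]
69.21035528182983 20.5083
```

View pics/drawn.png

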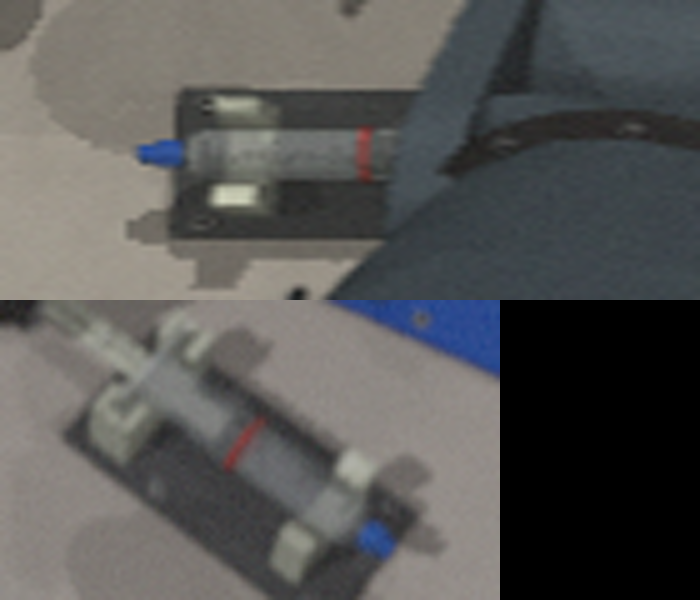

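The syringe is still seated: ring at crop (247,443) in the side view and (365,155) in the top view. The piston front lies close to the ring, so I'll quantify it with intensity profiles along the axis.

Run:
```python
from h import *
ys=np.arange(-.05,.062,.002)
def prof(n):
    w=np.load(n,allow_pickle=True).item();Rt=np.linalg.inv(w['T']);acc=[]
    for x in(-.006,-.003,0,.003,.006):
        X=np.array([CO+[0,0,.044]+y*CY+x*CX for y in ys])
        px=cv2.projectPoints(X,cv2.Rodrigues(Rt[:3,:3])[0],Rt[:3,3],K(w),np.array(w['D'],float))[0].astype(np.float32)
        acc.append(cv2.remap(w['pixels'].astype(np.float32),px[...,0],px[...,1],cv2.INTER_LINEAR).reshape(-1,3))
    return np.mean(acc,0)
t1,t2,s2=prof('t1.npy'),prof('t2.npy'),prof('s2.npy')
s3=prof('s2.npy')
print(' y  t1 t1r-g  t2 t2r-g  s2 s2r-g')
for i,y in enumerate(ys): print(round(y*1e3),*[f'{int(p[i].mean())} {int(p[i,0]-p[i,1])} |' for p in(t1,t2,s2)])
w=grab('side');g,v=np.meshgrid(np.arange(290,420),np.arange(180,280))
```

```text
y  t1 t1r-g  t2 t2r-g  s2 s2r-g
-50 64 -7 | 44 0 | 124 -2 |
-48 64 -7 | 41 0 | 125 -1 |
-46 65 -7 | 39 0 | 124 -1 |
-44 66 -6 | 39 1 | 122 -1 |
-42 64 -6 | 39 0 | 122 0 |
-40 63 -6 | 43 0 | 121 -1 |
-38 63 -6 | 50 -1 | 120 -1 |
-36 63 -6 | 59 -4 | 120 0 |
-34 62 -6 | 67 -5 | 121 -1 |
-32 61 -6 | 73 -6 | 121 -1 |
-30 61 -6 | 77 -7 | 122 -1 |
-28 60 -4 | 78 -9 | 122 -1 |
-26 59 -5 | 80 -8 | 122 0 |
-24 58 -5 | 80 -8 | 121 -1 |
-22 58 -4 | 80 -8 | 117 0 |
-20 57 -4 | 80 -8 | 107 -1 |
-18 55 -3 | 79 -8 | 96 -1 |
-16 53 -2 | 77 -6 | 90 0 |
-14 51 -2 | 75 -4 | 86 0 |
-12 50 -2 | 76 -2 | 86 11 |
-10 52 -2 | 78 -1 | 85 36 |
-8 53 -1 | 79 -2 | 83 55 |
-6 52 0 | 79 0 | 83 42 |
-4 49 0 | 81 29 | 91 23 |
-2 44 0 | 84 43 | 97 13 |
0 40 1 | 88 36 | 100 5 |
2 38 1 | 94 6 | 102 0 |
4 38 0 | 99 0 | 103 -1 |
6 41 0 | 101 -2 | 103 -1 |
8 46 -1 | 100 -2 | 104 -1 |
10 56 -4 | 100 -2 | 104 -1 |
12 66 -5 | 103 -2 | 105 -1 |
14 73 -7 | 105 -2 | 106 0 |
16 77 -8 | 105 -2 | 106 -1 |
18 77 -8 | 103 -2 | 105 -1 |
20 79 -9 | 104 -2 | 105 -1 |
22 80 -9 | 105 -2 | 104 -1 |
24 79 -8 | 104 -2 | 103 -1 |
26 78 -8 | 102 -2 | 101 -1 |
28 78 -8 | 103 -2 | 101 0 |
30 78 -8 | 105 -2 | 103 -1 |
32 77 -7 | 108 -2 | 103 -1 |
34 90 -4 | 115 -2 | 104 -1 |
36 104 -3 | 120 -2 | 105 -1 |
38 118 -2 | 123 -2 | 112 -2 |
40 126 -2 | 127 -1 | 121 -2 |
42 124 -2 | 125 -1 | 126 -1 |
44 125 -1 | 126 -1 | 128 -1 |
46 126 -1 | 128 -1 | 127 -1 |
48 123 -1 | 126 -1 | 127 -1 |
50 115 -2 | 118 -2 | 125 -1 |
52 104 -2 | 106 -2 | 122 -2 |
54 94 -2 | 95 -2 | 120 -2 |
56 95 -2 | 97 -2 | 116 -1 |
58 91 -2 | 94 -2 | 107 0 |
60 91 -2 | 93 -1 | 94 -1 |
```

The side profile puts the piston's rear edge at about -19.5 mm. With a piston about 14.6 mm long, the front falls under the ring, within about 2 mm. The hover and disc measurements say about 36.4–37.5 mm of travel is needed and 36.2 mm is done, so I'll nudge 0.6 mm, check the hold is steady, and hand in.

Run:
```python
from h import *
P=CO-.1035*CY-.0013*CX; P[2]=.047
r.move_linear(P-.0372*CY,vel=.01); r.sleep(.5)
a=np.array(r.current_tool_pos()); print(a,r.current_contact_force(),r.current_opening(),r.current_finger_force())
r.sleep(1); print(np.array(r.current_tool_pos())-a,r.current_contact_force(),r.current_t())
print(r.hand_in())
```

```text
[ 0.5476773  -0.00776649  0.04693738] [2.06158915 7.91666217 3.06613828] 0.1732560373069859 69.18747782707214
[-1.05742639e-05  1.00466598e-05  7.85835943e-06] [1.96069022 9.092335   2.32437483] 22.3083
the job is handed in; nothing more can be done
None
```

I handed in the job at about 22 s of the 48 s allowed: the syringe is seated in the cradle, and the gripper is holding the plunger steady with the piston front at the red ring, to within about 2 mm by my measurements; no verdict came back.

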